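# Park the lamp dimmer and put its cover plate back on

## Task

The lamp dimmer console in the relaxation room is to be locked off: slide the metal fader on its sloping face all the way to the stop at the left end of its slot (left as seen from the robot), then take the wooden cover plate from the tray and put it back on the console's two pins, with its side notch around the fader. The plate must lie fully home and flush on the sloping face, put on without slamming or forcing it; leave the things standing around where they are.

Things in the scene. Friction and masses are not known exactly. Their poses are not given: they have to be found in the camera images.
- housing: Wooden stand of the dimmer console, fixed to the table. Origin on the table under the middle of the sloping face; x points from the low front edge (towards the robot at yaw 0) to the high back edge, y to the console's left, z up. It carries the deck.
- deck: Wooden case with the sloping face, 170 (x) x 210 (y) x 36 mm thick, fixed on the stand. Origin at the middle of the face, on its surface, 85 mm above the table. x runs up the slope, y level to the left, z out of the face, tilted 30 degrees from vertical towards the low front edge. Two pins stand on it (see pin_left, pin_right); a dark slot along y at x = -25 mm carries the fader.
- pin_left (a point): Tip of the left steel pin, which stands square on the face at deck x = 45, y = 55 mm: 9 mm diameter, 18 mm tall, the last 6 mm tapered to 4 mm.
- pin_right (a point): Tip of the right steel pin, alike, at deck x = 45, y = -55 mm.
- fader (a joint): Position of the fader along its slot in m: 0 at the right end (deck y = -58 mm), 0.12 at the stop at the left end (deck y = +62 mm). It moves along deck +y, with a little friction, and stays where it is left. It starts between 0 and 0.07.
- fader_grip (a point): Middle of the fader's grip, an upright aluminium block 20 (deck x) x 14 (deck y) mm that reaches from 8 to 38 mm above the face; this point is 23 mm above the face, at deck x = -25 mm.
- tray: Dark wooden tray board 170 x 200 x 12 mm, fixed on the table. Origin under its middle, on the table.
- cover: Loose pale plywood plate, 130 (x) x 150 (y) x 8 mm, 0.16 kg, on the tray, handle up. Origin at the middle of its underside, z out of the handle side. Two 14 mm holes through it at x = 45, y = 55 and -55 mm. Open notch in its left (+y) side from x = -42 to -8 mm, from the edge (y = 75) in to y = 45 mm. Seated, its origin and axes coincide with the deck's.
- cover_handle (a point): Middle of the cover's wooden bar handle, 70 mm long (cover x), 16 mm wide (cover y), from 8 to 38 mm above the plate's underside, centred over the plate; this point is 23 mm above the underside.
- bowl: Brass singing bowl, 110 mm across, 50 mm high, standing loose. Bystander. Origin under its middle.
- tumbler: Amber glass tumbler, 74 mm across, 85 mm high, loose. Bystander. Origin under its middle.
- oil: Clear plastic bottle with white cap, 60 mm across, 160 mm high, loose. Bystander. Origin under its middle.
- carton: Cardboard carton, 120 x 120 x 110 mm, loose. Bystander. Origin under its middle.
There are look-alikes about, which are no part of the job. What is shaped like the cover but green or pink is not meant.

How it is judged:
On the way:
1. the fader stands at the left stop of its slot (within 6 mm) (value of joint fader above 0.114 m), for 0.2 s.
At the end, for the whole second after the job is handed in: The fader is at the left stop (within 6 mm); the cover plate lies on the sloping face over both pins, its origin within 5 mm of the deck's along the face and 3 mm in height, flush (within 0.04 rad) and square (within 0.09 rad), at rest (value of joint fader above 0.114 m and x of cover in the frame of deck between -0.005 and 0.005 m and y of cover in the frame of deck between -0.005 and 0.005 m and z of cover in the frame of deck between -0.003 and 0.003 m and angle between the z axis of cover and the z axis of deck, either way round below 0.04 rad and angle between the x axis of cover and the x axis of deck, either way round below 0.09 rad and linear speed of cover below 0.02 m/s); the robot touches nothing.
It fails at once if the cover plate is slammed or forced against the console (over 60 N) (contact force between cover and housing above 60 N).
It fails at once if a bystander is moved more than 40 mm (distance of any of bowl, tumbler, oil, carton from where it was at the start of the episode above 0.04 m).
It also fails if it takes over 54 s, if anything falls off the work surface, if the arm or the gripper's body presses on something with over 40 N, if the wrist force passes 120 N, or if a joint passes its speed limit or range.

## Robot

A 6-joint arm with a two-finger parallel gripper is mounted at the origin on the work surface. World frame = base frame: x ahead of the robot, y to its left, z up, the work surface at z = 0. Lengths are in m, angles in rad, forces in N, time in s.
With the tool pointing down it reaches from about 0.225 to 0.875 m from the base axis. Payload 3.4 kg.
Tool frame: the origin (TCP) lies on the centre line of the jaws, within the pads' length; the fingertips stand 14 mm ahead of it and the grasp point (between the pads) lies 5 mm behind it; z points along the fingers, y is the line along which they close (so a half turn about z gives the same grasp; the last joint's range is limited). The gripper opens to 85 mm and grips with 20 to 120 N. Pads are 22 mm wide; open, the fingers measure 114 mm over their backs; the gripper's body (76 mm by 85 mm) begins 54 mm behind the grasp point. The pads swing forward as they close: fully open they stand 13 mm farther back than shut.
Start: joints at [1.05, 0.276, 1.505, -0, 1.361, -0.121], TCP at [0.224, 0.53, 0.245] pointing down, gripper open.
Joint ranges: [-2.89, 2.89], [-0.75, 2.08], [0.22, 2.7], [-1.18, 4.32], [0.11, 2.71], [-2.7, 2.7]. Speed limits (rad/s): [2.57, 2.57, 3.14, 3.14, 3.14, 3.14].

## Interface

Orientations are given as [roll, pitch, yaw] about the fixed x, y, z axes, in that order (R = Rz(yaw) Ry(pitch) Rx(roll)).
In Python, from workcell import robot gives the robot as it stands.
- The arm moves only by the tool carry_out, never from a script. Its argument "series" is one flat list of numbers, 6 for each row, row after row: the shift along the tool's x, y, z in units of 25 mm (1.0 is 25 mm), then the turn, a rotation vector about the tool's x, y, z in rad. In form: [tx, ty, tz, rx, ry, rz, tx, ty, tz, rx, ry, rz, ...]. A call has 1 to 5 rows; each row is the pose to reach, as a shift and turn from the pose commanded when the call began, along the tool's axes at that moment; what a row does not reach only later rows make up. A row lasts 1/12 s, in which the tool goes at most 41.7 mm and 7.16 degrees, less where a joint would pass 70% of its speed; a pose out of reach is approached as far as the arm can. A call with a gripper value outside its range is refused whole. "fingers" is the closure, from 0 (fully open) to 1 (shut), set as the call begins (left out, the last holds). The fingers move at their own pace and stop on an object; "grip_force" is the grip in N (left out, the last holds). Time passes only in rows, so rows that repeat a pose let the fingers close. It gives the time, the measured TCP pose, the force, the opening and the grip force at its end, in the units of the state.
- robot.observe(): the state, without advancing time (a new reading comes with each control period).
- robot.camera(name): name is "scene" or "top" or "wrist"; returns a dict with "image" (480x640x3 uint8, red, green, blue), "z_map" (480x640 float32, m along the optical axis (not along the pixel's ray), 0 where there is no reading), "fovy" (degrees; the focal length in pixels is half the picture's height over the tangent of half this angle, whatever the lens; pixels are square), "cx", "cy" (the principal point, pixels), "distortion" ([k1, k2, p1, p2, k3] as OpenCV has them; the pictures are not rectified), "rvec" (rotation vector, rad) and "tvec" (3), from world to camera coordinates, as OpenCV has them; the wrist camera has in their place "mount" (4x4, takes a point from camera to tool coordinates, whose origin is the TCP and whose axes are the flange's). Camera axes: x right, y down, z forward; pixel columns grow to the right and rows downward; lengths in m; the calibration is good to about 2 mm. A picture is of the moment at which its call begins: read the wrist's pose just before it.
- robot.finish_job(): hands the job in; it is judged then, once.
Trained networks look in a picture, given as the dict that the camera call returned (one of the last four; its "shot" number tells which), for a name from the list of things; names that differ only in an ending like _2 or _b are one class to them, and where a whole thing is asked for, a point or a joint stands for the part that bears it (a point fixed in the world has none). Each returns a list of dicts, best first, with "conf" (0 to 1); they miss things now and then, are a little off and sometimes report something else, mostly with a low value. They report only what shows in the picture. A call takes as long as a camera call. They do not tell look-alikes from the thing itself.
- robot.cut_out(picture, thing): "pixels" (480x640 bool, what is visible of it) and "pixel" ([row, column] in pixels, amid what is visible of it).
The state is a dict: "time_s": time; "qpos": joint angles; "qvel": joint speeds; "effort": joint torques, N m; "ee_pos": TCP position; "orientation": TCP orientation; "contact_force": force on the tool from outside, world axes, zero at the start; "ft_torque": the same for the moment, N m; "width": opening from 0.0 (shut) to 1.0 (fully open); "finger_force": force on a finger pad.
Only numpy, scipy, OpenCV 4.12 (cv2) and the standard library are available. Lean on these libraries where they do the work, as an engineer would, in place of code of your own. Each camera call takes 0.05 s, during which the arm holds its last target. There are 200 camera calls.

## Working session

There is one attempt and no reset: what is moved stays moved. The work goes in short steps, Python scripts to look and compute and a tool call to move; the robot and the scene stay as the last step left them, time stands still between calls to the robot, and variables do not carry over. Pictures are saved under pics/ and viewed, at most 10 in all, crops included, and the job is handed in when it is done.

Besides the shell and the picture viewer there is one more tool, called after "Request:" as name(argument=value, ...), one argument or row to a line, values as JSON. carry_out: Moves the arm, as the interface text tells. Its arguments: {"type":"object","properties":{"series":{"type":"array","items":{"type":"number"}},"fingers":{"type":"number"},"grip_force":{"type":"number"}},"required":["series"]}

```bash
ls; mkdir -p pics; cat > h.py <<'E'
import numpy as np, cv2
from scipy.spatial.transform import Rotation as R
from workcell import robot
def K(p):
    f=240/np.tan(np.radians(p["fovy"])/2); return np.array([[f,0,p["cx"]],[0,f,p["cy"]],[0,0,1]])
def pose(p,s=None):
    """camera->world R,t"""
    if "mount" in p:
        M=np.array(p["mount"]); A=R.from_euler('xyz',s["orientation"]).as_matrix()
        return A@M[:3,:3], A@M[:3,3]+np.array(s["ee_pos"])
    A=cv2.Rodrigues(np.array(p["rvec"],float))[0]; return A.T, -A.T@np.array(p["tvec"],float).ravel()
def pts(p,mask,s=None):
    m=mask&(p["z_map"]>0); v,u=np.nonzero(m); z=p["z_map"][m]
    n=cv2.undistortPoints(np.stack([u,v],1).astype(float)[:,None],K(p),np.array(p["distortion"],float))[:,0]
    c=np.c_[n*z[:,None],z]; A,t=pose(p,s); return c@A.T+t
def save(p,name,box=None,scale=1):
    im=p["image"][:,:,::-1]
    if box: im=im[box[0]:box[1],box[2]:box[3]]
    cv2.imwrite("pics/"+name,cv2.resize(im,None,fx=scale,fy=scale,interpolation=cv2.INTER_CUBIC))
E
python3 - <<'E'
from h import *
s=robot.observe(); print({k:np.round(v,3) for k,v in s.items()})
for n in("scene","top"):
    p=robot.camera(n); save(p,n+"0.png"); print(n,p["shot"],p["fovy"])
    for th in("housing","deck","fader","tray","cover","cover_handle","bowl","tumbler","oil","carton"):
        for d in robot.cut_out(p,th)[:3]:
            q=pts(p,d["pixels"])
            print(th,round(d["conf"],2),np.round(d["pixel"]),len(q),np.round(np.median(q,0),3) if len(q) else "", np.round(np.ptp(q,axis=0),3) if len(q) else "")
E
```

```text
pics
{'time_s': np.float64(0.0), 'qpos': array([ 1.05 ,  0.277,  1.506,  0.   ,  1.361, -0.121]), 'qvel': array([-0.   ,  0.   , -0.001,  0.001, -0.   , -0.   ]), 'effort': array([-1.0000e-03, -4.1677e+01, -2.4581e+01, -0.0000e+00,  1.1000e-02,
       -0.0000e+00]), 'ee_pos': array([0.224, 0.529, 0.244]), 'orientation': array([-3.14 , -0.   ,  2.742]), 'contact_force': array([-0.007,  0.015, -0.279]), 'ft_torque': array([ 0.029,  0.038, -0.013]), 'finger_force': np.float64(0.0), 'width': np.float64(1.002)}
scene 1 43.65894539580873
housing 0.96 [208. 394.] 3876 [0.593 0.227 0.084] [0.217 0.312 0.138]
housing 0.46 [201. 393.] 3122 [0.575 0.23  0.096] [0.213 0.334 0.143]
deck 0.68 [202. 392.] 2959 [0.574 0.228 0.097] [0.208 0.294 0.138]
fader 0.52 [187. 380.] 87 [0.519 0.24  0.096] [0.038 0.026 0.064]
tray 0.96 [323. 265.] 2076 [ 0.599 -0.259  0.012] [0.187 0.213 0.037]
tray 0.58 [304. 253.] 2489 [ 0.558 -0.245  0.02 ] [0.145 0.166 0.051]
cover 0.9 [266. 184.] 2134 [ 0.329 -0.309  0.008] [0.195 0.186 0.052]
cover 0.79 [303. 252.] 2438 [ 0.559 -0.245  0.02 ] [0.145 0.166 0.049]
cover 0.
[... 1162 characters left out ...]
12.] 1990 [ 0.778 -0.266  0.009] [0.15  0.163 0.053]
cover_handle 0.89 [328. 432.] 2120 [ 0.322 -0.305  0.008] [0.188 0.182 0.055]
cover_handle 0.69 [176. 412.] 2058 [ 0.779 -0.265  0.009] [0.161 0.167 0.055]
cover_handle 0.63 [249. 406.] 2258 [ 0.553 -0.24   0.02 ] [0.147 0.164 0.059]
bowl 0.79 [168. 337.] 1061 [ 0.798 -0.047  0.021] [0.118 0.109 0.076]
tumbler 0.56 [298. 160.] 586 [0.418 0.49  0.041] [0.068 0.078 0.098]
oil 0.55 [251. 506.] 559 [ 0.518 -0.509  0.105] [0.062 0.1   0.178]
oil 0.28 [229. 154.] 2201 [0.612 0.475 0.108] [0.168 0.147 0.133]
carton 0.64 [169. 338.] 1061 [ 0.799 -0.047  0.021] [0.125 0.106 0.071]
carton 0.58 [228. 155.] 2216 [0.612 0.475 0.108] [0.153 0.183 0.134]
```

View pics/top0.png

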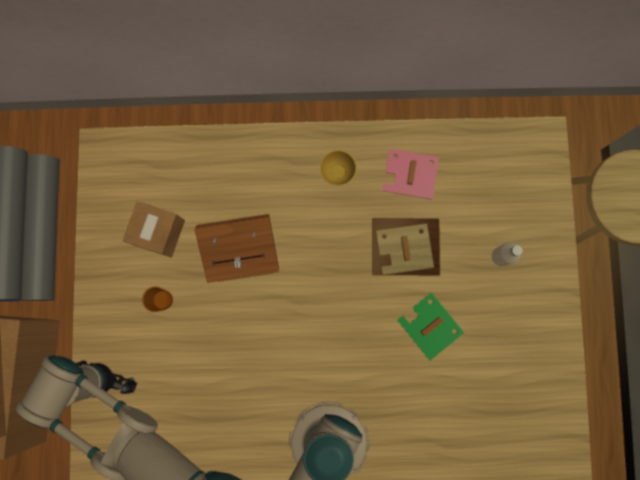

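View pics/scene0.png

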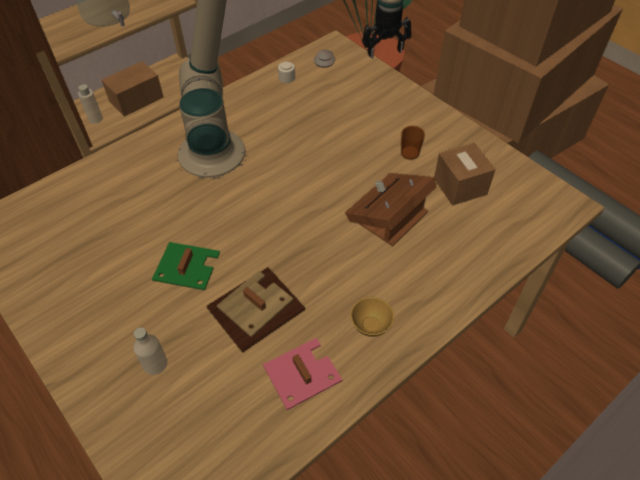

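The top picture shows the console at rows/cols (248,236) with its fader at (262,238). There are three plates shaped like the cover: pale on the dark tray (249,405), green (327,431) and pink (174,411). The pale one fits, being plywood-coloured and lying on the tray. I'll confirm it in a crop and fit coarse poses.

```bash
cat >> h.py <<'E'
def plane(q,it=6,tol=.004,n0=None):
    rng=np.random.default_rng(0); best=None
    for _ in range(300):
        a,b,c=q[rng.choice(len(q),3,False)]; n=np.cross(b-a,c-a); L=np.linalg.norm(n)
        if L<1e-6: continue
        n/=L; n*=np.sign(n[2]) or 1
        if n0 is not None and n[2]<n0[0] or n0 is not None and n[2]>n0[1]: continue
        k=np.abs((q-a)@n)<tol
        if best is None or k.sum()>best.sum(): best=k
    for _ in range(it):
        c=q[best].mean(0); n=np.linalg.svd(q[best]-c)[2][2]; n*=np.sign(n[2]); best=np.abs((q-c)@n)<tol
    return c,n,best
def rect(q,yaw_hint=0.):
    """plane q -> frame centred in min-area rect; x nearest to hint yaw"""
    return cv2.minAreaRect(q.astype(np.float32))
def frame(n,yaw):
    y=np.array([-np.sin(yaw),np.cos(yaw),0]); y-=n*(y@n); y/=np.linalg.norm(y); return np.c_[np.cross(y,n),y,n]
def fit_rect(q,n,c,yaw0=0,tilt=False):
    if tilt: h=n.copy(); h[2]=0; yaw0=np.arctan2(-h[1],-h[0])
    F=frame(n,yaw0); l=(q-c)@F
    (cx,cy),(w,h),a=cv2.minAreaRect(l[:,:2].astype(np.float32))
    a=(a+45)%90-45
    return c+F@np.array([cx,cy,0]), np.degrees(yaw0), a, (w,h)
E
python3 - <<'E'
from h import *
P=[]
for nme in("top","scene"):
    p=robot.camera(nme)
    if nme=="top": save(p,"cov.png",(200,300,350,470),5)
    for th,tgt in(("deck",(.56,.24)),("cover",(.555,-.24)),("fader",(.515,.24)),("tray",(.55,-.24))):
        ds=robot.cut_out(p,th)
        for d in ds:
            q=pts(p,d["pixels"])
            if len(q)==0 or np.hypot(*(np.median(q,0)[:2]-tgt))>.06: continue
            if th=="fader": 
                print(nme,th,d["conf"],len(q),np.round(np.percentile(q,[5,50,95],axis=0),3).tolist()); break
            c,n,k=plane(q,n0=(.8,.93) if th=="deck" else (.97,1))
            o,y0,a,wh=fit_rect(q[k],n,c,tilt=th=="deck")
            print(nme,th,round(d["conf"],2),k.sum(),"c",np.round(o,4),"n",np.round(n,3),"yaw0",round(y0,1),"a",round(a,1),np.round(wh,3)); break
E
```

```text
top deck 0.65 2903 c [0.5485 0.245  0.0855] n [-0.497 -0.066  0.865] yaw0 7.6 a -0.0 [0.211 0.173]
top cover 0.85 1223 c [ 0.5497 -0.2365  0.0206] n [ 0.005 -0.001  1.   ] yaw0 0.0 a 6.3 [0.129 0.15 ]
top fader 0.59 40 [[0.503, 0.236, 0.089], [0.512, 0.241, 0.103], [0.523, 0.248, 0.11]]
top tray 0.67 1066 c [ 0.5587 -0.2408  0.0118] n [-0.005 -0.     1.   ] yaw0 0.0 a -1.3 [0.2   0.169]
scene deck 0.64 1960 c [0.5502 0.2434 0.0858] n [-0.495 -0.065  0.866] yaw0 7.5 a 0.3 [0.179 0.216]
scene cover 0.84 1757 c [ 0.5497 -0.2364  0.02  ] n [0.001 0.005 1.   ] yaw0 0.0 a 6.3 [0.136 0.154]
scene fader 0.39 91 [[0.504, 0.235, 0.073], [0.518, 0.241, 0.095], [0.528, 0.252, 0.109]]
scene tray 0.84 1507 c [ 0.5598 -0.2413  0.0118] n [-0.001 -0.     1.   ] yaw0 0.0 a -2.0 [0.202 0.175]
```

View pics/cov.png

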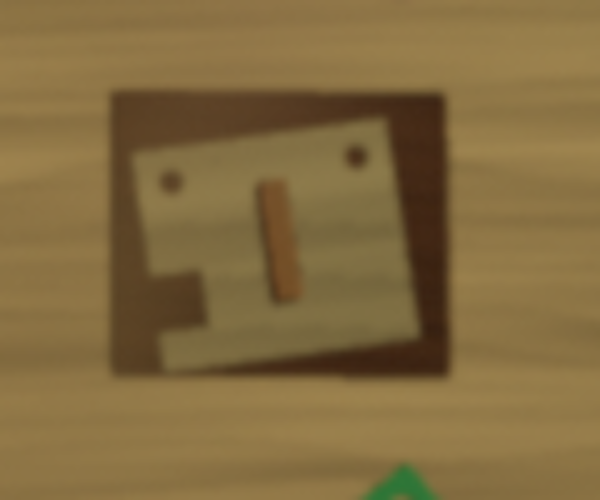

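The crop shows a pale plate on the dark tray: handle at crop (240,280), notch on the left at (300,180), holes at the top at (182,171) and (156,356). This is the cover. The fitted sizes match the description (129x150, deck 211x173, tilt 30°). Next I'll work out the move to above the fader.

```bash
cat >> h.py <<'E'
T30=np.radians(30)
def deckF(o,yaw):
    c,s=np.cos(yaw),np.sin(yaw); n=np.array([-np.sin(T30)*c,-np.sin(T30)*s,np.cos(T30)]); return frame(n,yaw),np.array(o)
DO=[.5493,.2443,.0855]; DY=np.radians(7.5)
def go(RT,p,s=None):
    s=s or robot.observe(); A=R.from_euler('xyz',s["orientation"]).as_matrix()
    d=A.T@(np.array(p)-s["ee_pos"])/.025; r=R.from_matrix(A.T@RT).as_rotvec()
    print("t",round(s["time_s"],2),"pos",np.round(s["ee_pos"],4),"-> ",np.round(p,4),"move",np.round(d,3),np.round(r,4),"rows",round(max(np.linalg.norm(d)*.6,np.linalg.norm(r)/.125),1),"w",round(float(s["width"]),3),"F",np.round(s["contact_force"],1))
def tool(F): return F@np.diag([-1,1,-1])
def deck_tcp(x,y,h,grasp=True):
    """TCP so that grasp point lies at deck (x,y,h)"""
    F,o=deckF(DO,DY); return tool(F),o+F@np.array([x,y,h-(.005 if grasp else 0)])
E
python3 - <<'E'
from h import *
F,o=deckF(DO,DY)
for q in([.512,.241,.103],[.518,.241,.095]): print("fader deck",np.round(F.T@(np.array(q)-o),4))
go(*deck_tcp(-.025,.001,.17))
E
```

```text
fader deck [-0.0236  0.0016  0.0339]
fader deck [-0.0225  0.0008  0.024 ]
t 1.6 pos [0.2239 0.5297 0.2453] ->  [0.4459 0.2317 0.2159] move [-12.821  -7.522   1.177] [-0.1388 -0.5111 -0.5184] rows 8.9 w 1.003 F [-1.   0.2 -0.8]
```

Request:
carry_out(
  series=[-12.82, -7.52, 1.18, -0.139, -0.511, -0.518, -12.82, -7.52, 1.18, -0.139, -0.511, -0.518, -12.82, -7.52, 1.18, -0.139, -0.511, -0.518, -12.82, -7.52, 1.18, -0.139, -0.511, -0.518, -12.82, -7.52, 1.18, -0.139, -0.511, -0.518],
  fingers=0,
)

```text
time_s: 2.02
ee_pos: [0.3487, 0.3626, 0.2294]
orientation: [3.121, 0.448, -3.095]
contact_force: [1.7, -0.5, 0.4]
width: 0.996
finger_force: 0.0
```

```bash
python3 -c "
from h import *
go(*deck_tcp(-.025,.001,.17))"
```

```text
t 2.02 pos [0.3487 0.3626 0.2294] ->  [0.4459 0.2317 0.2159] move [-3.049 -5.45   1.953] [-0.0194 -0.075  -0.0756] rows 3.9 w 0.996 F [ 1.7 -0.5  0.4]
```

Request:
carry_out(
  series=[-3.05, -5.45, 1.95, -0.019, -0.075, -0.076, -3.05, -5.45, 1.95, -0.019, -0.075, -0.076, -3.05, -5.45, 1.95, -0.019, -0.075, -0.076, -3.05, -5.45, 1.95, -0.019, -0.075, -0.076, -3.05, -5.45, 1.95, -0.019, -0.075, -0.076],
)

```text
time_s: 2.43
ee_pos: [0.4474, 0.2252, 0.2149]
orientation: [-3.14, 0.519, -3.026]
contact_force: [-0.2, -0.5, -0.9]
width: 1.002
finger_force: 0.0
```

```bash
cat > look.py <<'E'
from h import *
import sys
s=robot.observe(); p=robot.camera("wrist"); save(p,sys.argv[1],None,1)
F,o=deckF(DO,DY)
for th in("deck","fader"):
    for d in robot.cut_out(p,th)[:2]:
        q=pts(p,d["pixels"],s)
        if len(q)<20: continue
        l=(q-o)@F
        print(th,round(d["conf"],2),np.round(d["pixel"]),len(q),np.round(np.percentile(l,[2,50,98],axis=0),4).tolist())
        if th=="deck":
            c,n,k=plane(q,n0=(.75,.95)); r=fit_rect(q[k],n,c,tilt=True); print(np.round(r[0],4),np.round(n,3),np.round(r[1:3],2),np.round(r[3],3))
al=(pts(p,np.ones((480,640),bool),s)-o)@F
for y in(.055,-.055):
    k=(abs(al[:,0]-.045)<.02)&(abs(al[:,1]-y)<.02)&(al[:,2]>.008)&(al[:,2]<.022)
    print("pin",k.sum(),np.round(np.percentile(al[k],[5,50,95],axis=0),4).tolist() if k.sum() else "")
k=(abs(al[:,0]+.025)<.02)&(abs(al[:,1])<.09)&(al[:,2]>.033)&(al[:,2]<.045)
print("fader top",k.sum(),np.round(np.percentile(al[k],[3,50,97],axis=0),4).tolist() if k.sum() else "")
go(*deck_tcp(-.025,.001,.027),s)
E
python3 look.py w1.png
```

```text
deck 0.58 [240. 325.] 43455 [[-0.0856, -0.0993, -0.0018], [-0.0151, -0.0011, -0.0002], [0.0762, 0.0992, 0.0026]]Traceback (most recent call last):
  File "look.py", line 12, in <module>
    c,n,k=plane(q,n0=(.75,.95)); r=fit_rect(q[k],n,c,tilt=True); print(np.round(r[0],4),np.round(n,3),np.round(r[1:3],2),np.round(r[3],3))
          ~~~~~^^^^^^^^^^^^^^^^
  File "h.py", line 30, in plane
    c=q[best].mean(0); n=np.linalg.svd(q[best]-c)[2][2]; n*=np.sign(n[2]); best=np.abs((q-c)@n)<tol
                         ~~~~~~~~~~~~~^^^^^^^^^^^
    u, s, vh = gufunc(a, signature=signature)
               ~~~~~~^^^^^^^^^^^^^^^^^^^^^^^^
numpy._core._exceptions._ArrayMemoryError: Unable to allocate 13.4 GiB for an array with shape (42458, 42458) and data type float64
```

View pics/w1.png

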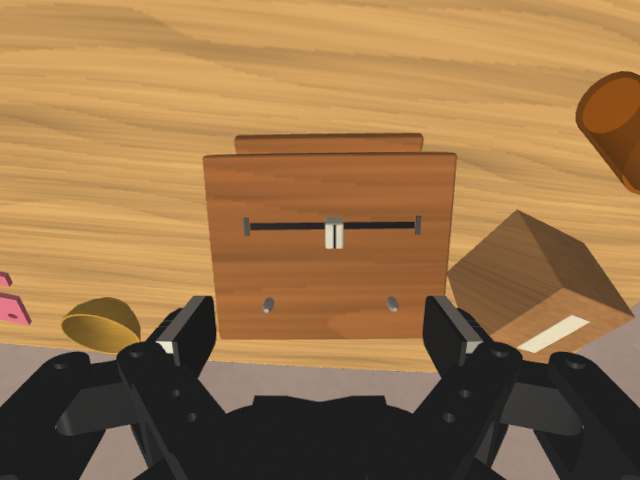

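The wrist view is square over the deck. The fader is at (235,335), the slot ends at columns 248 and 418, and the pins are at (304,268) and (304,392).

```bash
sed -i 's/np.linalg.svd(q\[best\]-c)\[2\]/np.linalg.svd(q[best]-c,full_matrices=False)[2]/' h.py; python3 look.py w2.png
```

```text
deck 0.69 [240. 322.] 43152 [[-0.0856, -0.0982, -0.0017], [-0.0148, 0.0001, -0.0002], [0.0761, 0.0994, 0.0032]]
[0.5467 0.2444 0.0838] [-0.495 -0.065  0.867] [ 7.44 -0.01] [0.21 0.17]
fader 0.9 [234. 328.] 536 [[-0.0377, -0.0026, 0.0164], [-0.0303, 0.0041, 0.0376], [-0.0186, 0.0101, 0.0393]]
pin 97 [[0.0375, 0.0516, 0.0086], [0.0399, 0.0549, 0.014], [0.0432, 0.0586, 0.0182]]
pin 95 [[0.0377, -0.0572, 0.0086], [0.0396, -0.0532, 0.014], [0.0433, -0.05, 0.0177]]
fader top 486 [[-0.0375, -0.0026, 0.0348], [-0.0285, 0.0041, 0.0378], [-0.0187, 0.0102, 0.0393]]
t 2.53 pos [0.4452 0.2295 0.2149] ->  [0.5168 0.241  0.0921] move [-0.083  0.114  5.706] [-0.0052 -0.0052 -0.0106] rows 3.4 w 1.001 F [0.1 0.3 0.2]
```

```bash
sed -i 's/^DO=.*/DO=[.548,.2444,.0848]; DY=np.radians(7.45)/' h.py; python3 -c "
from h import *
go(*deck_tcp(-.0265,.003,.028))"
```

```text
t 2.68 pos [0.4437 0.2327 0.215 ] ->  [0.5135 0.2429 0.0915] move [1.000e-03 4.900e-02 5.689e+00] [-0.0012 -0.005  -0.0033] rows 3.4 w 1.002 F [-1.  -0.2  0.4]
```

Request:
carry_out(
  series=[0, 0.05, 1.5, 0, -0.005, -0.003, 0, 0.05, 3.0, 0, -0.005, -0.003, 0, 0.05, 4.3, 0, -0.005, -0.003, 0, 0.05, 5.3, 0, -0.005, -0.003, 0, 0.05, 5.65, 0, -0.005, -0.003],
  fingers=0.3,
)

```text
time_s: 3.1
ee_pos: [0.5125, 0.2439, 0.0886]
orientation: [-3.139, 0.519, -3.008]
contact_force: [-0.2, -0.4, -0.1]
width: 0.698
finger_force: 0.0
```

Request:
carry_out(
  series=[0, 0, 0, 0, 0, 0, 0, 0, 0, 0, 0, 0, 0, 0, 0, 0, 0, 0, 0, 0, 0, 0, 0, 0, 0, 0, 0, 0, 0, 0],
  fingers=1,
  grip_force=25,
)

```text
time_s: 3.52
ee_pos: [0.5133, 0.2426, 0.0935]
orientation: [-3.141, 0.526, -3.013]
contact_force: [-2.3, 1.7, 2.5]
width: 0.154
finger_force: 29.9
```

```bash
python3 -c "
from h import *
go(*deck_tcp(-.0265,.061,.028))"
```

```text
t 3.52 pos [0.5133 0.2426 0.0935] ->  [0.5059 0.3004 0.0915] move [0.037 2.333 0.073] [-0.0008  0.0021 -0.001 ] rows 1.4 w 0.154 F [-2.3  1.7  2.5]
```

Request:
carry_out(
  series=[0, 0.6, 0, 0, 0, 0, 0, 1.2, 0, 0, 0, 0, 0, 1.8, 0, 0, 0, 0, 0, 2.2, 0, 0, 0, 0, 0, 2.3, 0, 0, 0, 0],
)

```text
time_s: 3.93
ee_pos: [0.5059, 0.2997, 0.0935]
orientation: [-3.14, 0.525, -3.012]
contact_force: [-3.5, -1.6, 6.0]
width: 0.157
finger_force: 30.6
```

Request:
carry_out(
  series=[0, 0.04, 0, 0, 0, 0, 0, 0.08, 0, 0, 0, 0, 0, 0.08, 0, 0, 0, 0],
)

```text
time_s: 4.18
ee_pos: [0.5058, 0.3007, 0.0935]
orientation: [-3.141, 0.525, -3.013]
contact_force: [-4.6, -1.5, 5.7]
width: 0.16
finger_force: 30.7
```

```bash
python3 -c "
from h import *
go(*deck_tcp(-.0265,.061,.028))"
```

```text
t 4.18 pos [0.5058 0.3007 0.0935] ->  [0.5059 0.3004 0.0915] move [ 0.036 -0.011  0.073] [-0.0017  0.0017 -0.0016] rows 0.0 w 0.16 F [-4.6 -1.5  5.7]
```

Request:
carry_out(
  series=[0, 0.06, 0, 0, 0, 0, 0, 0.12, 0, 0, 0, 0, 0, 0.12, 0, 0, 0, 0],
)

```text
time_s: 4.43
ee_pos: [0.5055, 0.3029, 0.0935]
orientation: [-3.139, 0.525, -3.013]
contact_force: [-3.7, -2.9, 6.7]
width: 0.161
finger_force: 30.7
```

Request:
carry_out(
  series=[0, 0.06, 0, 0, 0, 0, 0, 0.12, 0, 0, 0, 0, 0, 0.12, 0, 0, 0, 0],
)

```text
time_s: 4.68
ee_pos: [0.5054, 0.3031, 0.0935]
orientation: [-3.133, 0.523, -3.013]
contact_force: [1.1, -11.2, 8.1]
width: 0.159
finger_force: 30.8
```

Request:
carry_out(
  series=[0, -0.1, -0.02, 0, 0, 0, 0, -0.1, -0.02, 0, 0, 0, 0, -0.1, -0.02, 0, 0, 0],
  fingers=0.5,
)

```text
time_s: 4.93
ee_pos: [0.5055, 0.3042, 0.0932]
orientation: [-3.142, 0.525, -3.014]
contact_force: [0.7, 0.4, 0.4]
width: 0.5
finger_force: 0.0
```

Request:
carry_out(
  series=[0, 0, -1.6, 0, 0, 0, 0, 0, -3.2, 0, 0, 0, 0, -1.5, -4.2, 0, 0, 0, 0, -2.5, -5.2, 0, 0, 0, 0, -2.5, -5.7, 0, 0, 0],
)

```text
time_s: 5.35
ee_pos: [0.4412, 0.2307, 0.2183]
orientation: [-3.14, 0.525, -3.015]
contact_force: [0.6, 0.6, 0.6]
width: 0.498
finger_force: 0.0
```

```bash
cat >> h.py <<'E'
CO=[.5497,-.2365,.012]; CY=np.radians(6.3)
def cov_tcp(h):
    F=frame(np.array([0,0,1.]),CY); return tool(F),np.array(CO)+F@np.array([0,0,h-.005])
E
python3 look.py w3.png; python3 -c "
from h import *
go(*cov_tcp(.18))"
```

```text
deck 0.9 [232. 318.] 38310 [[-0.0849, -0.0995, -0.002], [-0.0213, 0.0006, -0.0002], [0.0743, 0.1008, 0.0024]]
[0.5465 0.2448 0.0837] [-0.494 -0.064  0.867] [7.4  0.15] [0.17  0.211]
fader 0.82 [233. 399.] 651 [[-0.0363, 0.0551, 0.0122], [-0.0294, 0.0601, 0.0372], [-0.0188, 0.0684, 0.0393]]
pin 0 
pin 0 
fader top 462 [[-0.036, 0.0553, 0.0347], [-0.0274, 0.0614, 0.0377], [-0.018, 0.0684, 0.0393]]
t 5.35 pos [0.4412 0.2307 0.2183] ->  [0.5155 0.2412 0.0914] move [-0.049  0.045  5.899] [-0.003   0.0018 -0.0028] rows 3.5 w 0.498 F [0.6 0.6 0.6]
t 5.5 pos [0.443  0.2335 0.2175] ->  [ 0.5497 -0.2365  0.187 ] move [ -0.987 -19.19    1.976] [0.0051 0.5271 0.0168] rows 11.6 w 0.498 F [-0.1 -0.1 -0.1]
```

View pics/w3.png

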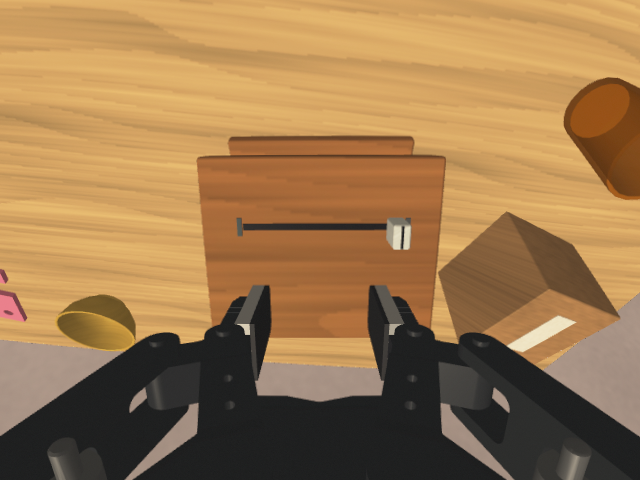

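The fader is at the left end of the slot (233,399), measured at deck y = 61.4 mm. On to the cover.

Request:
carry_out(
  series=[-0.99, -19.19, 1.98, 0.005, 0.527, 0.017, -0.99, -19.19, 1.98, 0.005, 0.527, 0.017, -0.99, -19.19, 1.98, 0.005, 0.527, 0.017, -0.99, -19.19, 1.98, 0.005, 0.527, 0.017, -0.99, -19.19, 1.98, 0.005, 0.527, 0.017],
  fingers=0.3,
)

```text
time_s: 5.92
ee_pos: [0.4881, 0.045, 0.2029]
orientation: [-3.141, -0.007, -3.031]
contact_force: [1.6, 0.8, -0.4]
width: 0.701
finger_force: 0.0
```

```bash
python3 -c "
from h import *
go(*cov_tcp(.18))"
```

```text
t 5.92 pos [0.4881 0.045  0.2029] ->  [ 0.5497 -0.2365  0.187 ] move [ -1.212 -11.461   0.634] [-0.0005 -0.0065  0.0005] rows 6.9 w 0.701 F [ 1.6  0.8 -0.4]
```

Request:
carry_out(
  series=[-1.21, -11.46, 0.63, 0, -0.007, 0, -1.21, -11.46, 0.63, 0, -0.007, 0, -1.21, -11.46, 0.63, 0, -0.007, 0, -1.21, -11.46, 0.63, 0, -0.007, 0, -1.21, -11.46, 0.63, 0, -0.007, 0],
)

```text
time_s: 6.33
ee_pos: [0.5304, -0.1586, 0.19]
orientation: [-3.141, 0.001, -3.031]
contact_force: [1.1, 0.8, 0.0]
width: 0.702
finger_force: 0.0
```

```bash
python3 -c "
from h import *
go(*cov_tcp(.18))"
```

```text
t 6.33 pos [ 0.5304 -0.1586  0.19  ] ->  [ 0.5497 -0.2365  0.187 ] move [-0.423 -3.181  0.12 ] [-0.0004  0.0013  0.0004] rows 1.9 w 0.702 F [1.1 0.8 0. ]
```

Request:
carry_out(
  series=[-0.42, -1.6, 0.12, 0, 0, 0, -0.42, -2.8, 0.12, 0, 0, 0, -0.42, -3.18, 0.12, 0, 0, 0, -0.42, -3.18, 0.12, 0, 0, 0, -0.42, -3.18, 0.12, 0, 0, 0],
)

```text
time_s: 6.75
ee_pos: [0.5488, -0.2337, 0.1877]
orientation: [3.14, 0.001, -3.032]
contact_force: [-0.8, 1.1, -0.6]
width: 0.701
finger_force: 0.0
```

```bash
cat > lookc.py <<'E'
from h import *
s=robot.observe(); p=robot.camera("wrist"); save(p,"c1.png")
F=frame(np.array([0,0,1.]),CY); o=np.array(CO)
for d in robot.cut_out(p,"cover")[:3]:
    q=pts(p,d["pixels"],s)
    if len(q)<500: continue
    l=(q-o)@F; k=(abs(l[:,2]-.008)<.004)&(abs(l[:,0])<.09)&(abs(l[:,1])<.1)
    print(round(d["conf"],2),np.round(d["pixel"]),len(q),k.sum(), "z",np.median(q[k][:,2]) if k.sum() else "")
    if k.sum()>500:
        r=cv2.minAreaRect(l[k][:,:2].astype(np.float32)); print("plate cover frame",r)
    h=(l[:,2]>.032)&(l[:,2]<.045)&(abs(l[:,0])<.06)&(abs(l[:,1])<.04)
    if h.sum()>50: print("handle top",h.sum(),cv2.minAreaRect(l[h][:,:2].astype(np.float32)),np.median(q[h],0))
go(*cov_tcp(.026),s)
E
python3 lookc.py
```

```text
0.81 [222. 312.] 23605 21568 z 0.01906534394279316
plate cover frame ((-0.00021611154079437256, 0.00021357089281082153), (0.13013705611228943, 0.15051014721393585), 0.19210714101791382)
handle top 1743 ((-0.0008697472512722015, 0.0004803766496479511), (0.06874833256006241, 0.01570221781730652), 0.3467399775981903) [ 0.54661979 -0.23607013  0.04899675]
0.78 [383. 276.] 2498 0 z 
0.56 [ 16. 263.] 3995 0 z 
t 6.75 pos [ 0.5488 -0.2337  0.1877] ->  [ 0.5497 -0.2365  0.033 ] move [-0.018 -0.122  6.188] [ 0.0012  0.0012 -0.0004] rows 3.7 w 0.701 F [-0.8  1.1 -0.6]
```

View pics/c1.png

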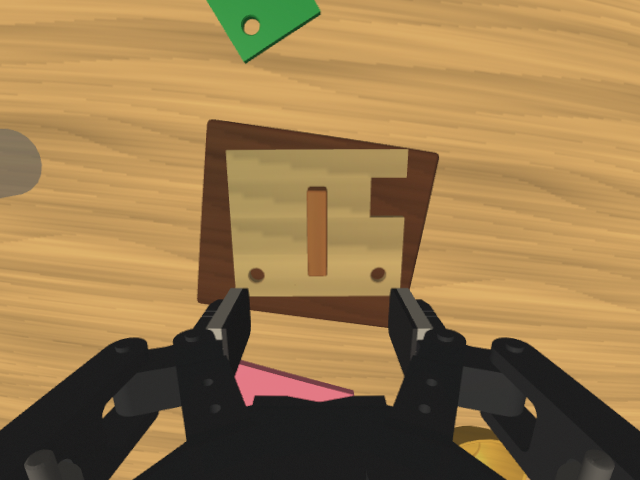

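The view is consistent: pale cover at (222,315) on the tray, handle at (232,316), and the plate fits to within 0.3 mm. Grasp it.

Request:
carry_out(
  series=[0, -0.1, 1.5, 0, 0, 0, 0, -0.1, 3.0, 0, 0, 0, 0, -0.1, 4.5, 0, 0, 0, 0, -0.1, 5.6, 0, 0, 0, 0, -0.1, 5.98, 0, 0, 0],
)

```text
time_s: 7.27
ee_pos: [0.5468, -0.2335, 0.0362]
orientation: [3.138, -0.003, -3.029]
contact_force: [-0.3, -0.1, -0.6]
width: 0.705
finger_force: 0.0
```

Request:
carry_out(
  series=[0, 0, 0, 0, 0, 0, 0, 0, 0, 0, 0, 0, 0, 0, 0, 0, 0, 0, 0, 0, 0, 0, 0, 0, 0, 0, 0, 0, 0, 0],
  fingers=1,
  grip_force=50,
)

```text
time_s: 7.68
ee_pos: [0.5514, -0.2376, 0.0427]
orientation: [-3.138, 0.008, -3.032]
contact_force: [-0.0, 1.4, 6.2]
width: 0.177
finger_force: 51.3
```

```bash
python3 -c "
from h import *
go(*cov_tcp(.031)); go(*cov_tcp(.2))"
```

```text
t 7.68 pos [ 0.5514 -0.2376  0.0427] ->  [ 0.5497 -0.2365  0.038 ] move [0.066 0.054 0.187] [-0.0038  0.0078 -0.0001] rows 0.1 w 0.177 F [-0.   1.4  6.2]
t 7.68 pos [ 0.5514 -0.2376  0.0427] ->  [ 0.5497 -0.2365  0.207 ] move [ 0.013  0.028 -6.573] [-0.0038  0.0078 -0.0001] rows 3.9 w 0.177 F [-0.   1.4  6.2]
```

Request:
carry_out(
  series=[0, 0, -0.7, 0, 0, 0, 0, 0, -1.8, 0, 0, 0, 0, 0, -3.2, 0, 0, 0, 0, 0, -4.8, 0, 0, 0, 0, 0, -6.5, 0, 0, 0],
)

```text
time_s: 8.1
ee_pos: [0.5483, -0.2368, 0.2034]
orientation: [-3.14, 0.003, -3.032]
contact_force: [1.4, -1.3, -1.5]
width: 0.175
finger_force: 50.0
```

Request:
carry_out(
  series=[0, 0, 0, 0, 0, 0, 0, 0, 0, 0, 0, 0],
)

```text
time_s: 8.27
ee_pos: [0.5507, -0.2381, 0.2058]
orientation: [-3.135, 0.01, -3.032]
contact_force: [0.7, 0.6, -2.5]
width: 0.172
finger_force: 50.2
```

```bash
cat > inhand.py <<'E'
from h import *
import sys
s=robot.observe(); p=robot.camera("wrist"); save(p,sys.argv[1])
M=np.array(p["mount"]); 
s0=dict(orientation=[0,0,0],ee_pos=[0,0,0])
q=pts(p,np.ones((480,640),bool),s0)  # tool frame
k=(q[:,2]>.005)&(q[:,2]<.06)&(abs(q[:,0])<.11)&(abs(q[:,1])<.11)
q=q[k]; c,n,g=plane(q,n0=None,tol=.0025); n=n*np.sign(-n[2]); q=q[g]
print("n tool",np.round(n,4),"plane z at axis",round(c[2]+(n[:2]@c[:2])/n[2],4),g.sum(),"width",s["width"])
F=np.c_[np.cross([0,1,0],n),[0,1,0],n]; l=q@np.diag([-1,1,-1])
print("percentiles cover-axes x,y",np.round(np.percentile(l,[.5,2,50,98,99.5],axis=0),4).tolist()); print(cv2.minAreaRect(l[:,:2].astype(np.float32)))
d=robot.cut_out(p,"cover")
for e in d[:2]:
    l=pts(p,e["pixels"],s0)@np.diag([-1,1,-1]); print(e["conf"],e["pixel"],np.round(np.percentile(l,[1,50,99],axis=0),4).tolist())
for x in (.0,): go(*deck_tcp(0,0,.15),s)
E
python3 inhand.py h1.png
```

```text
n tool [-0.0086 -0.0012 -1.    ] plane z at axis 0.0237 50205 width 0.17233909533693575
percentiles cover-axes x,y [[-0.0668, -0.0754, -0.0251], [-0.0658, -0.0736, -0.0248], [-0.0334, -0.0122, -0.0235], [0.0264, 0.0706, -0.0221], [0.0568, 0.0732, -0.0217]]
((-0.002685345709323883, -0.0008709803223609924), (0.12879663705825806, 0.15125104784965515), 0.1180024966597557)
0.96 [18.4, 271.9] [[-0.1866, -0.0808, -0.2053], [-0.1717, -0.0417, -0.1972], [-0.141, 0.0022, -0.1952]]
t 8.27 pos [ 0.5507 -0.2381  0.2058] ->  [0.4761 0.235  0.2104] move [ 0.886 19.134 -0.319] [-0.0118 -0.5134 -0.0179] rows 11.5 w 0.172 F [ 0.7  0.6 -2.5]
```

View pics/h1.png

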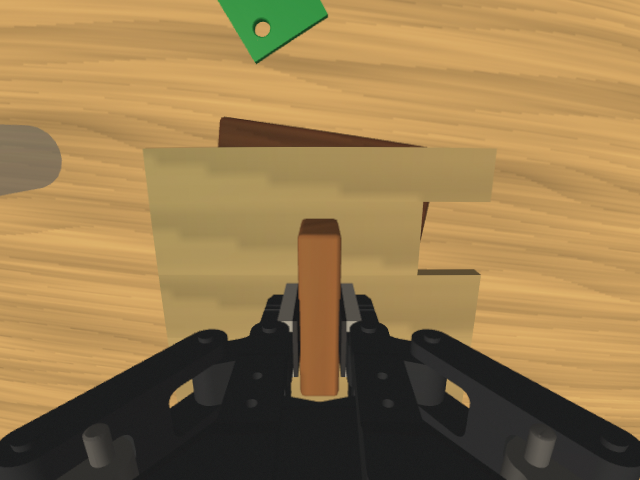

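In hand, the plate is parallel to the tool to within 0.009 rad. Its origin is at (-2.7, -0.9) mm and its underside is 31.7 mm beyond the TCP. Going to a standoff 75 mm above the face.

```bash
sed -i 's/^DO=.*/DO=[.5466,.2446,.0838]; DY=np.radians(7.42)/' h.py; cat > seat.py <<'E'
from h import *
import sys
h=float(sys.argv[1]); RT,p=deck_tcp(.0027,.0009,.0317+h,False); s=robot.observe(); go(RT,p,s)
F,o=deckF(DO,DY); l=F.T@(np.array(s["ee_pos"])-o)-[.0027,.0009,.0317]; print("cover est deck mm",np.round(l*1000,1),"force deck",np.round(F.T@np.array(s["contact_force"]),1))
E
python3 seat.py .075
```

```text
t 8.37 pos [ 0.5483 -0.2367  0.2014] ->  [0.4959 0.2389 0.1776] move [-2.000e-03  1.914e+01  9.340e-01] [-0.0061 -0.521  -0.0189] rows 11.5 w 0.178 F [-0.6  0.4 -2. ]
cover est deck mm [   3.7 -478.4  100.4] force deck [-1.5  0.5 -1.4]
```

Request:
carry_out(
  series=[0, 19.14, 0, -0.006, -0.521, -0.019, 0, 19.14, 0, -0.006, -0.521, -0.019, 0, 19.14, 0, -0.006, -0.521, -0.019, 0, 19.14, 0, -0.006, -0.521, -0.019, 0, 19.14, 0, -0.006, -0.521, -0.019],
)

```text
time_s: 8.78
ee_pos: [0.5172, -0.0268, 0.1946]
orientation: [3.134, 0.515, -3.018]
contact_force: [-0.3, 0.0, -2.5]
width: 0.17
finger_force: 50.2
```

```bash
python3 seat.py .075
```

```text
t 8.78 pos [ 0.5172 -0.0268  0.1946] ->  [0.4959 0.2389 0.1776] move [-0.065 10.644  0.904] [ 0.0048 -0.0086 -0.0055] rows 6.4 w 0.17 F [-0.3  0.  -2.5]
cover est deck mm [  -2.9 -266.2   96.3] force deck [-1.4  0.1 -2. ]
```

Request:
carry_out(
  series=[0, 10.64, 0.3, 0.005, -0.009, -0.005, 0, 10.64, 0.3, 0.005, -0.009, -0.005, 0, 10.64, 0.3, 0.005, -0.009, -0.005, 0, 10.64, 0.3, 0.005, -0.009, -0.005, 0, 10.64, 0.3, 0.005, -0.009, -0.005],
)

```text
time_s: 9.2
ee_pos: [0.5018, 0.1591, 0.1938]
orientation: [-3.132, 0.527, -3.005]
contact_force: [1.0, -0.2, -2.3]
width: 0.176
finger_force: 50.3
```

```bash
python3 seat.py .065
```

```text
t 9.2 pos [0.5018 0.1591 0.1938] ->  [0.5009 0.2396 0.1689] move [0.156 3.202 1.031] [-0.006   0.0039  0.0057] rows 2.0 w 0.176 F [ 1.  -0.2 -2.3]
cover est deck mm [  4.3 -79.9  91.3] force deck [-0.3 -0.3 -2.5]
```

Request:
carry_out(
  series=[0, 1.6, 0.3, 0, 0, 0, 0, 2.7, 0.7, 0, 0, 0, 0, 3.2, 1.0, 0, 0, 0, 0, 3.2, 1.0, 0, 0, 0, 0, 3.2, 1.0, 0, 0, 0],
)

```text
time_s: 9.62
ee_pos: [0.5046, 0.2386, 0.1712]
orientation: [-3.13, 0.526, -3.003]
contact_force: [-0.0, -0.3, -2.5]
width: 0.175
finger_force: 50.4
```

Request:
carry_out(
  series=[0, 0, 0, 0, 0, 0, 0, 0, 0, 0, 0, 0, 0, 0, 0, 0, 0, 0],
)

```text
time_s: 9.87
ee_pos: [0.5067, 0.2374, 0.1743]
orientation: [-3.133, 0.532, -3.008]
contact_force: [-0.4, -0.1, -2.0]
width: 0.173
finger_force: 50.4
```

```bash
cat > seat.py <<'E'
from h import *
import sys
h=float(sys.argv[1]); N=int(sys.argv[2]) if len(sys.argv)>2 else 6
RT,p=deck_tcp(.0027,.0009,.0317+h,False); S=[robot.observe()]
for _ in range(N-1): robot.camera("wrist"); S.append(robot.observe())
P=np.array([a["ee_pos"] for a in S]); s=dict(S[-1]); s["ee_pos"]=P.mean(0); s["contact_force"]=np.mean([a["contact_force"] for a in S],0)
s["orientation"]=R.from_euler('xyz',[a["orientation"] for a in S]).mean().as_euler('xyz'); print("std mm",np.round(P.std(0)*1000,2))
go(RT,p,s)
F,o=deckF(DO,DY); l=F.T@(s["ee_pos"]-o)-[.0027,.0009,.0317]; print("cover est deck mm",np.round(l*1000,1),"force deck",np.round(F.T@s["contact_force"],1))
E
python3 seat.py .025 10; python3 - <<'E'
from h import *
F,o=deckF(DO,DY)
s=robot.observe(); p=robot.camera("scene"); save(p,"s1.png",(130,270,310,480),4)
E
```

```text
std mm [0.07 0.42 0.11]
t 10.32 pos [0.5068 0.238  0.1745] ->  [0.5207 0.2421 0.1343] move [0.326 0.102 1.675] [-0.0061  0.0093  0.0045] rows 1.0 w 0.175 F [-0.1 -0.  -2. ]
cover est deck mm [ 7.8 -2.3 67. ] force deck [-1.1  0.  -1.7]
```

View pics/s1.png

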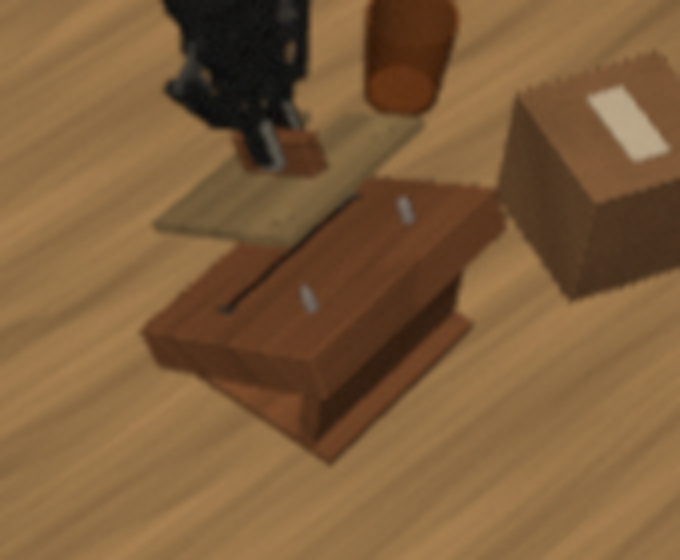

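```bash
cat > rel.py <<'E'
from h import *
s=robot.observe()
for nme,o in(("top",[.5485,.2450,.0855]),("scene",[.5502,.2434,.0858])):
    F,_=deckF(DO,DY); p=robot.camera(nme)
    l=(pts(p,np.ones((480,640),bool))-np.array(o))@F
    k=(l[:,2]>.05)&(l[:,2]<.095)&(abs(l[:,0])<.11)&(abs(l[:,1])<.11)
    c,n,g=plane(l[k],tol=.003,n0=(.97,1)); q=l[k][g]
    print(nme,g.sum(),"n",np.round(n,3),"z top",round(np.median(q[:,2]),4),"rect",cv2.minAreaRect(q[:,:2].astype(np.float32)),np.round(np.percentile(q,[1,99],axis=0),4).tolist())
F,o=deckF(DO,DY); print("tool est",np.round((F.T@(np.array(s["ee_pos"])-o)-[.0027,.0009,.0317])*1000,1))
E
python3 rel.py
```

```text
top 920 n [0.006 0.012 1.   ] z top 0.075 rect ((0.006508734077215195, -0.0020515695214271545), (0.1324930489063263, 0.1505555808544159), 0.2828950583934784) [[-0.0564, -0.0763, 0.0713], [0.0716, 0.072, 0.0784]]
scene 814 n [-0.002  0.001  1.   ] z top 0.075 rect ((0.00726395845413208, -0.0004861578345298767), (0.1362440288066864, 0.15746872127056122), 0.07489950209856033) [[-0.0564, -0.0763, 0.0721], [0.0736, 0.0738, 0.0776]]
tool est [ 7.6 -1.6 66.8]
```

Three independent estimates agree within about 1 mm (x +7, y -1.7, height 67 mm). Now I'll correct the offset and go down to 25 mm.

Request:
carry_out(
  series=[0.29, 0.07, 0, 0, 0, 0.004, 0.29, 0.07, 0.4, 0, 0, 0.004, 0.29, 0.07, 0.9, 0, 0, 0.004, 0.29, 0.07, 1.4, 0, 0, 0.004, 0.29, 0.07, 1.68, 0, 0, 0.004],
)

```text
time_s: 10.88
ee_pos: [0.5218, 0.2421, 0.1327]
orientation: [-3.135, 0.531, -3.01]
contact_force: [-0.8, -0.2, -1.2]
width: 0.174
finger_force: 50.4
```

Request:
carry_out(
  series=[0, 0, 0, 0, 0, 0, 0, 0, 0, 0, 0, 0, 0, 0, 0, 0, 0, 0],
)

```text
time_s: 11.13
ee_pos: [0.5216, 0.2422, 0.1345]
orientation: [-3.135, 0.533, -3.01]
contact_force: [-0.6, 0.1, -2.7]
width: 0.173
finger_force: 50.3
```

```bash
sed -i 's/>.05)/>.0)/' rel.py; python3 seat.py 0 3; sed -i 's/(l\[:,2\]>.0)&(l\[:,2\]<.095)/(l[:,2]>.02)\&(l[:,2]<.045)/' rel.py; python3 rel.py
```

```text
std mm [0.01 0.04 0.2 ]
t 11.23 pos [0.5217 0.2422 0.1347] ->  [0.5331 0.2437 0.1126] move [0.053 0.006 0.997] [-0.0054  0.0097  0.0015] rows 0.6 w 0.171 F [ 0.2  0.1 -2. ]
cover est deck mm [ 1.1 -0.  24.9] force deck [-0.8  0.1 -1.8]
top 893 n [0.003 0.001 1.   ] z top 0.0331 rect ((0.0005967915058135986, -7.13244080543518e-05), (0.13223618268966675, 0.15107318758964539), 0.031525880098342896) [[-0.0633, -0.0748, 0.0301], [0.0655, 0.0738, 0.036]]
scene 811 n [-0.003  0.002  1.   ] z top 0.0335 rect ((4.24310564994812e-05, -0.00038401782512664795), (0.13721024990081787, 0.15539830923080444), 0.860560953617096) [[-0.0634, -0.0746, 0.0306], [0.0675, 0.0755, 0.0364]]
tool est [ 1.2  0.  25.1]
```

Request:
carry_out(
  series=[0.02, 0, 0.15, 0, 0, 0, 0.02, 0, 0.3, 0, 0, 0, 0.02, 0, 0.45, 0, 0, 0, 0.02, 0, 0.6, 0, 0, 0, 0.02, 0, 0.6, 0, 0, 0],
)

```text
time_s: 11.75
ee_pos: [0.5286, 0.2428, 0.1202]
orientation: [-3.135, 0.531, -3.01]
contact_force: [-0.2, 0.3, -2.2]
width: 0.172
finger_force: 50.3
```

```bash
python3 seat.py 0 3
```

```text
std mm [0.03 0.04 0.22]
t 11.85 pos [0.5286 0.2429 0.1204] ->  [0.5331 0.2437 0.1126] move [0.002 0.014 0.362] [-0.0059  0.008   0.0016] rows 0.2 w 0.172 F [-0.4 -0.1 -2.2]
cover est deck mm [-0.  -0.3  9.1] force deck [-1.5 -0.  -1.7]
```

The holes have passed over the pins without contact, with the plate 9 mm above the face. Continuing gently.

Request:
carry_out(
  series=[0, 0, 0.08, 0, 0, 0, 0, 0, 0.16, 0, 0, 0, 0, 0, 0.24, 0, 0, 0, 0, 0, 0.3, 0, 0, 0, 0, 0, 0.3, 0, 0, 0],
)

```text
time_s: 12.27
ee_pos: [0.5324, 0.2434, 0.1144]
orientation: [-3.135, 0.532, -3.01]
contact_force: [0.3, 0.2, -2.2]
width: 0.177
finger_force: 50.3
```

Request:
carry_out(
  series=[0, 0, 0.03, 0, 0, 0, 0, 0, 0.06, 0, 0, 0, 0, 0, 0.06, 0, 0, 0],
)

```text
time_s: 12.52
ee_pos: [0.5332, 0.2435, 0.1133]
orientation: [-3.135, 0.533, -3.01]
contact_force: [0.1, 1.2, -2.1]
width: 0.176
finger_force: 50.3
```

```bash
python3 seat.py 0 3
```

```text
std mm [0.01 0.01 0.05]
t 12.62 pos [0.5332 0.2435 0.1134] ->  [0.5331 0.2437 0.1126] move [0.018 0.009 0.026] [-0.0056  0.009   0.0015] rows 0.1 w 0.174 F [ 0.1  0.4 -2. ]
cover est deck mm [ 0.5 -0.2  0.7] force deck [-0.8  0.4 -1.8]
```

Request:
carry_out(
  series=[0, 0, 0.03, 0, 0, 0, 0, 0, 0.05, 0, 0, 0, 0, 0, 0.05, 0, 0, 0],
)

```text
time_s: 12.87
ee_pos: [0.5338, 0.2435, 0.1127]
orientation: [-3.135, 0.533, -3.01]
contact_force: [-2.6, -1.1, 2.5]
width: 0.176
finger_force: 51.0
```

Request:
carry_out(
  series=[0, 0, 0.02, 0, 0, 0, 0, 0, 0.03, 0, 0, 0, 0, 0, 0.03, 0, 0, 0],
)

```text
time_s: 13.12
ee_pos: [0.5337, 0.2435, 0.1127]
orientation: [-3.135, 0.534, -3.01]
contact_force: [-8.4, -2.4, 9.2]
width: 0.172
finger_force: 52.4
```

```bash
sed -i 's/>.02)&(l\[:,2\]<.045)/>.004)\&(l[:,2]<.03)/' rel.py; python3 seat.py 0 3; python3 rel.py
```

```text
std mm [0.01 0.01 0.01]
t 13.22 pos [0.5338 0.2436 0.1127] ->  [0.5331 0.2437 0.1126] move [ 0.024  0.011 -0.009] [-0.0056  0.0101  0.0015] rows 0.1 w 0.175 F [-8.1 -2.1  8.9]
cover est deck mm [ 0.6 -0.3 -0.2] force deck [-2.7 -1.  11.9]
top 966 n [-0.003  0.003  1.   ] z top 0.0068 rect ((0.0024865344166755676, -0.001267075538635254), (0.2086024433374405, 0.1672818660736084), 89.86585998535156) [[-0.0757, -0.0989, 0.004], [0.0822, 0.101, 0.0098]]
scene 827 n [ 0.005 -0.001  1.   ] z top 0.008 rect ((0.0007747039198875427, -0.013660117983818054), (0.14048871397972107, 0.1844891607761383), 1.2599513530731201) [[-0.0652, -0.0756, 0.0051], [0.0665, 0.0749, 0.0108]]
tool est [ 0.6 -0.3 -0.2]
```

It is seated: contact at the expected height, 12 N. Releasing.

Request:
carry_out(
  series=[0, 0, -0.04, 0, 0, 0, 0, 0, -0.04, 0, 0, 0, 0, 0, -0.04, 0, 0, 0, 0, 0, -0.04, 0, 0, 0],
  fingers=0.5,
)

```text
time_s: 13.65
ee_pos: [0.5341, 0.2438, 0.1127]
orientation: [-3.135, 0.533, -3.01]
contact_force: [0.0, 0.2, 0.4]
width: 0.498
finger_force: 0.0
```

Request:
carry_out(
  series=[0, 0, -0.6, 0, 0, 0, 0, 0, -1.6, 0, 0, 0, 0, 0, -3.0, 0, 0, 0, 0, 0, -4.5, 0, 0, 0, 0, 0, -6.0, 0, 0, 0],
)

```text
time_s: 14.07
ee_pos: [0.4571, 0.2343, 0.2424]
orientation: [-3.135, 0.531, -3.011]
contact_force: [0.6, 0.4, -0.1]
width: 0.499
finger_force: 0.0
```

Request:
carry_out(
  series=[0, 0, 0, 0, 0, 0, 0, 0, 0, 0, 0, 0, 0, 0, 0, 0, 0, 0],
)

```text
time_s: 14.32
ee_pos: [0.4579, 0.2345, 0.2416]
orientation: [-3.135, 0.533, -3.01]
contact_force: [-0.0, 0.3, -0.3]
width: 0.499
finger_force: 0.0
```

```bash
python3 - <<'E'
from h import *
s=robot.observe(); p=robot.camera("wrist"); save(p,"end.png"); F,o=deckF(DO,DY)
l=(pts(p,np.ones((480,640),bool),s)-o)@F
a=(abs(l[:,0])<.08)&(abs(l[:,1])<.09)&(abs(l[:,2]-.008)<.0025)
c,n,g=plane(l[a],tol=.002,n0=(.97,1)); print("n",np.round(n,4),"z",np.median(l[a][g][:,2]),cv2.minAreaRect(l[a][g][:,:2].astype(np.float32)))
b=(abs(l[:,1])>.08)&(abs(l[:,1])<.1)&(abs(l[:,0])<.08)&(abs(l[:,2])<.01); print("deck z",np.median(l[b][:,2]))
f=(abs(l[:,0]+.025)<.02)&(abs(l[:,1]-.06)<.03)&(l[:,2]>.033)&(l[:,2]<.045); print("fader",np.round(np.percentile(l[f],[3,97],axis=0),4).tolist())
print(s["ee_pos"],s["contact_force"])
E
```

```text
n [ 2.e-03 -2.e-04  1.e+00] z 0.008030935575173866 ((0.0004959031939506531, -0.00040684640407562256), (0.15061907470226288, 0.12986133992671967), 89.83442687988281)
deck z -1.65385543485042e-06
fader [[-0.0343, 0.055, 0.0347], [-0.0156, 0.0684, 0.0393]]
[0.45786281 0.2345145  0.24161691] [-0.04113674  0.30331683 -0.2933128 ]
```

View pics/end.png

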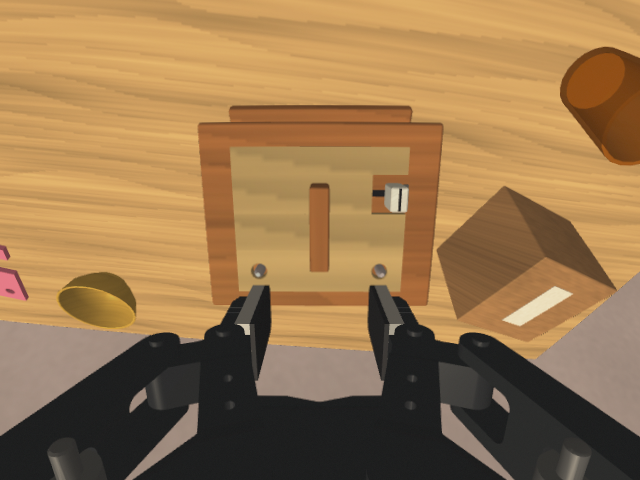

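The plate lies flush (z 8.0 mm on top, tilt 0.002 rad, offset 0.5 mm). The pins show through both holes at (271,259) and (271,379), and the fader sits in the notch at (198,397) at the left stop.

```bash
python3 -c "
from workcell import robot
print(robot.finish_job())"
```

```text
the job is handed in; nothing more can be done
None
```

The job is handed in: the fader stands at the left stop and the pale cover plate lies flush on both pins with its notch around the fader; no bystander was touched, though the final judgement came back without a verdict.

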